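# Clamp down the lid of a bench-top steam steriliser, crosswise

## Robot

A 6-joint arm with a two-finger parallel gripper is mounted at the origin on the work surface. World frame = base frame: x ahead of the robot, y to its left, z up, the work surface at z = 0. Lengths are in mm, angles in rad, forces in N, time in s.
With the tool pointing down it reaches from about 400 to 825 mm from the base axis. Payload 7 kg.
Tool frame: the origin (TCP) lies on the centre line of the jaws, within the pads' length; the fingertips stand 8 mm ahead of it and the grasp point (between the pads) lies 11 mm behind it; z points along the fingers, y is the line along which they close (so a half turn about z gives the same grasp; the last joint's range is limited). The gripper opens to 85 mm and grips with 20 to 120 N. Pads are 22 mm wide; open, the fingers measure 114 mm over their backs; the gripper's body (76 mm by 85 mm) begins 54 mm behind the grasp point. The pads swing forward as they close: fully open they stand 13 mm farther back than shut.
Start: joints at [1.612, 0.359, 0.012, 0, -1.224, -0.288], TCP at [164.914, 654.522, 239.302] pointing down, gripper open.
Joint ranges: [-3.07, 3.07], [-1.43, 2.12], [-1.02, 1.25], [-3.03, 1.67], [-3.05, -0], [-3.03, 3.03]. Speed limits (rad/s): [2.39, 2.39, 3.01, 3.14, 3.14, 3.14].

## Interface

Orientations are given as a 3x3 rotation matrix whose columns are the frame's x, y, z axes.
In Python, from rig import env gives the robot as it stands. The module is installed in compiled form; this text tells all that it offers.
- The arm moves only by the tool jog_arm, never from a script. Its argument "steps" is a list of rows, each a list of 3 entries, a list of its own where there are three numbers: the shift along the tool's x, y, z in cm, then the turn, a rotation vector about the tool's x, y, z in degrees, then the opening, from 0 (shut) to 1 (fully open). In form: [[[x, y, z], [wx, wy, wz], jaw], ...]. A call has 1 to 12 rows; each row shifts and turns the commanded pose from where the row before left it, along the tool's axes as they then stand; what a row does not reach is not made up. A row lasts 1/12 s, in which the tool goes at most 41.7 mm and 7.16 degrees, less where a joint would pass 70% of its speed; a pose out of reach is approached as far as the arm can. A call is refused whole if a number of a shift passes 4.17 or a number of a turn 7.16, either way. A call with a gripper value outside its range is refused whole. The fingers move at their own pace and stop on an object; "newtons" is the grip in N (left out, the last holds). Time passes only in rows, so rows that do not move let the fingers close. It gives the time, the measured TCP pose, the force, the opening and the grip force at its end, in the units of the state.
- env.state(): the state, without advancing time (a new reading comes with each control period).
- env.get_image(name): name is "side" or "top" or "wrist"; returns the picture (384x512x3 uint8, red, green, blue); there is no depth.
- env.camera_params(name): a dict with "camera_matrix" (3x3 intrinsics, pixels), "distortion" ([k1, k2, p1, p2, k3] as OpenCV has them; the pictures are not rectified), "world_from_camera" (4x4, takes a point from camera to world coordinates); the wrist camera has in their place "T_tool_cam" (4x4, takes a point from camera to tool coordinates, whose origin is the TCP and whose axes are the flange's). Camera axes: x right, y down, z forward; pixel columns grow to the right and rows downward; lengths in mm; the calibration is good to about 2 mm. A picture is of the moment at which its call begins: read the wrist's pose just before it. camera_params takes no time and is no camera call.
- env.job_done(): hands the job in; it is judged then, once.
The state is a dict: "t": time; "qpos": joint angles; "joint_velocities": joint speeds; "effort": joint torques, N m; "position": TCP position; "ee_rot": TCP orientation; "wrist_force": force on the tool from outside, world axes, zero at the start; "moment": the same for the moment, N m; "width": finger opening in mm; "grip_force": force on a finger pad.
Only numpy, scipy, OpenCV 4.12 (cv2) and the standard library are available. Lean on these libraries where they do the work, as an engineer would, in place of code of your own. Each camera call takes 0.05 s, during which the arm holds its last target. There are 200 camera calls.

## Task

Clamp the steam steriliser's lid down evenly with its four wing knobs. Work crosswise, always going from one knob to the one straight across before the other pair: on a first round turn each knob clockwise until it is just snug (about 0.15 N m), then on a second round, crosswise again, bring each to about 0.40 N m, so that all four clamp about equally. Never pull a knob hard down while the one across from it is still loose, never overtighten (past 0.6 N m the gasket is crushed), do not lean on the lid, and leave the other things on the counter where they stand.

Things in the scene. Friction and masses are not known exactly. Their poses are not given: they have to be found in the camera images.
- pot: small white and steel steam steriliser, a round pot 200 mm across standing on the counter, fixed to it; origin at the centre of its underside, z up. Its rim is 158 mm high, four swing bolts stand round it at its +x, +y, -x, -y, on a circle of 105 mm radius
- lid: round aluminium lid, 198 mm across, 10 mm thick, on the rubber gasket on the rim, with an ear under each knob; origin at the centre of its underside, 162 mm above the pot's origin; ear tops 10 mm higher. Within 62 mm of its axis stand a grip, a gauge and a valve, up to 55 mm above the ears. It sinks about 0.2 mm as the gasket is pressed; tightening one knob takes a little load off its neighbours
- nut0: black wing knob on the swing bolt at the pot's +x; nut2 is straight across. Origin on the bolt's axis at the knob's underside, on the ear, z up, x along the wing. The wing is an upright flat blade 54 mm long (x), 10 mm thick (y), 12 to 40 mm above the origin, over a round collar 33 mm across. Above the collar's top nothing else stands within 45 mm of the bolt's axis
- nut1: wing knob like nut0, at the pot's +y; nut3 is straight across. All four knobs tighten clockwise seen from above and stay at their height: the knob sits on its ear and draws the swing bolt up through it. At the start each bolt is slack by 0.1 to 0.95 rad of turn, unseen; from taut to snug takes about 0.3 rad, from snug to tight about 0.55 rad more, the torque growing by about 0.4 N m per radian
- nut2: wing knob like nut0, at the pot's -x; nut0 is straight across. Turning any of the four clockwise takes about 0.04 N m while it runs free, plus about 0.0065 N m for each newton with which it clamps the lid: about 0.15 N m when snug, 0.40 N m when tight. It stays where it is let go, and the torque can be read after stopping, as long as the hand does not turn back
- nut3: wing knob like nut0, at the pot's -y; nut1 is straight across. On all four the wing is tough rubber on a steel collar: it winds up by 0.33 rad per N m under the hand and springs back when let go; the pose given is the collar's, which is also the wing's when nothing holds it. With this wind-up the hand feels the torque grow by about 0.36 N m per radian of its own turning
- candle_near: bystander, to be left alone: tea-light in a clear tumbler, 68 mm across, 55 mm tall; origin at the centre of its underside
- candle_far: bystander, to be left alone: tea-light in a clear tumbler, 68 mm across, 55 mm tall; origin at the centre of its underside
- cream_jar: bystander, to be left alone: squat white cream jar with metal lid, 60 mm across, 50 mm tall; origin at the centre of its underside
- lotion: bystander, to be left alone: amber lotion bottle, 60 mm across, 150 mm tall; origin at the centre of its underside
- dish: bystander, to be left alone: round steel dish, 110 mm across, 35 mm tall; origin at the centre of its underside
- applicator: bystander, to be left alone: white pen-shaped treatment applicator lying down, 150 mm long, 28 mm thick; origin at the centre of its underside
- spatula: bystander, to be left alone: white-handled mask spatula lying down, 170 mm long; origin at the centre of its underside

How it is judged (in metres and radians):
On the way, in this order (a step that is already met when the one before it is completed fails the run):
1. first round: one pair of knobs straight across from each other is snug (each clamps with more than 9 N) while the other pair is still loose (less than 5 N) (((contact force between each of nut0, nut2 and lid above 9 N and contact force between each of nut1, nut3 and lid below 5 N) or (contact force between each of nut1, nut3 and lid above 9 N and contact force between each of nut0, nut2 and lid below 5 N))), for 0.1 s.
2. first round done: all four knobs are snug and none is hard yet (each clamps with 9 to 32 N) (contact force between nut0 and lid between 9 and 32 N and contact force between nut1 and lid between 9 and 32 N and contact force between nut2 and lid between 9 and 32 N and contact force between nut3 and lid between 9 and 32 N), for 0.1 s.
3. second round: one pair straight across is tight (each more than 35 N) while the other pair is still only snug (less than 32 N) (((contact force between each of nut0, nut2 and lid above 35 N and contact force between each of nut1, nut3 and lid below 32 N) or (contact force between each of nut1, nut3 and lid above 35 N and contact force between each of nut0, nut2 and lid below 32 N))), for 0.1 s.
At the end, for the whole second after the job is handed in: all four knobs stand still and each clamps the lid with 33 to 85 N (about 0.25 to 0.59 N m of turning torque) (contact force between nut0 and lid between 33 and 85 N and contact force between nut1 and lid between 33 and 85 N and contact force between nut2 and lid between 33 and 85 N and contact force between nut3 and lid between 33 and 85 N and angular speed of each of nut0, nut1, nut2, nut3 below 0.05 rad/s); the robot touches nothing.
It fails at once if a knob is overtightened (clamps with more than 105 N, about 0.7 N m) and crushes the gasket (contact force between any of nut0, nut1, nut2, nut3 and lid above 105 N).
It fails at once if a knob is pulled hard down (more than 36 N) while the one straight across is loose (less than 4 N) ((contact force between nut0 and lid above 36 N and contact force between nut2 and lid below 4 N) or (contact force between nut1 and lid above 36 N and contact force between nut3 and lid below 4 N) or (contact force between nut2 and lid above 36 N and contact force between nut0 and lid below 4 N) or (contact force between nut3 and lid above 36 N and contact force between nut1 and lid below 4 N)).
It fails at once if the robot leans on the lid (more than 20 N) (contact force between any of the arm, the fingers and lid above 20 N).
It fails at once if another thing on the counter is shifted (more than 20 mm) (distance of any of candle_near, candle_far, cream_jar, lotion, dish, applicator, spatula from where it was at the start of the episode above 0.02 m).
It also fails if it takes over 72 s, if anything falls off the work surface, if the arm or the gripper's body presses on something with over 40 N, if the wrist force passes 120 N, or if a joint passes its speed limit or range.

## Working session

There is one attempt and no reset: what is moved stays moved. The work goes in short steps, Python scripts to look and compute and a tool call to move; the robot and the scene stay as the last step left them, time stands still between calls to the robot, and variables do not carry over. Pictures are saved under pics/ and viewed, at most 10 in all, crops included, and the job is handed in when it is done.

Besides the shell and the picture viewer there is one more tool, called after ">>>" as name([rows], argument=value, ...), one row to a line, values as JSON. jog_arm: Moves the arm, as the interface text tells. Its arguments: {"type":"object","properties":{"steps":{"type":"array","items":{"type":"array"}},"newtons":{"type":"number"}},"required":["steps"]}

```bash
mkdir -p pics; python3 - <<'E'
from rig import env
import cv2,numpy as np
s=env.state()
for k,v in s.items(): print(k,np.round(v,3).tolist())
for n in ["side","top","wrist"]:
    im=env.get_image(n); cv2.imwrite(f"pics/{n}0.png",im[:,:,::-1])
    p=env.camera_params(n)
    print(n,{k:np.round(v,3).tolist() for k,v in p.items()})
a=[cv2.imread(f"pics/{n}0.png") for n in("top","side")]
E
```

```text
t 0.0
qpos [1.612, 0.359, 0.011, -0.0, -1.224, -0.288]
joint_velocities [-0.0, -0.001, 0.0, 0.0, 0.001, 0.0]
effort [-0.001, -58.332, 29.341, 6.936, -0.006, -0.0]
position [164.81, 654.084, 238.392]
ee_rot [[0.97, -0.244, -0.0], [-0.244, -0.97, -0.002], [0.0, 0.002, -1.0]]
wrist_force [0.22, 0.194, -0.075]
moment [0.023, 0.025, -0.011]
grip_force 0.0
width 85.547
side {'camera_matrix': [[405.78, 0.0, 259.357], [0.0, 405.78, 191.292], [0.0, 0.0, 1.0]], 'distortion': [-0.057, 0.0, 0.0, 0.0, 0.0], 'world_from_camera': [[0.972, -0.177, 0.154, 349.529], [-0.235, -0.747, 0.623, -793.984], [0.004, -0.641, -0.767, 1089.602], [0.0, 0.0, 0.0, 1.0]]}
top {'camera_matrix': [[487.251, 0.0, 252.021], [0.0, 487.251, 183.936], [0.0, 0.0, 1.0]], 'distortion': [-0.107, 0.0, 0.0, 0.0, 0.0], 'world_from_camera': [[0.023, -0.992, 0.123, 346.693], [-1.0, -0.024, -0.005, 0.457], [0.008, -0.122, -0.992, 1662.047], [0.0, 0.0, 0.0, 1.0]]}
wrist {'camera_matrix': [[264.863, 0.0, 256.497], [0.0, 264.863, 195.354], [0.0, 0.0, 1.0]], 'distortion': [0.01, 0.0, 0.0, 0.0, 0.0], 'T_tool_cam': [[-0.001, -0.949, -0.315, 80.587], [1.0, -0.001, 0.0, -0.544], [-0.001, -0.315, 0.949, -135.407], [0.0, 0.0, 0.0, 1.0]]}
```

View pics/top0.png

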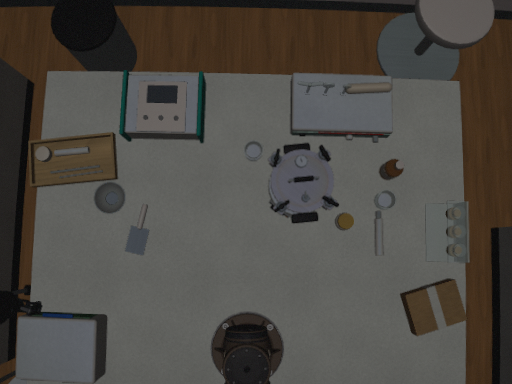

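View pics/side0.png

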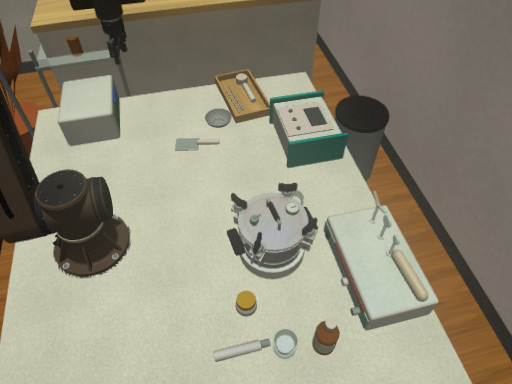

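```bash
cat > h.py <<'E'
import cv2,numpy as np
from rig import env
def ray(name,px,s=None):
    p=env.camera_params(name); K=np.array(p["camera_matrix"]);d=np.array(p["distortion"])
    u=cv2.undistortPoints(np.array(px,float).reshape(-1,1,2),K,d).reshape(-1,2)
    v=np.c_[u,np.ones(len(u))]
    if name=="wrist":
        s=s or env.state(); T=np.eye(4);T[:3,:3]=s["ee_rot"];T[:3,3]=s["position"];T=T@np.array(p["T_tool_cam"])
    else: T=np.array(p["world_from_camera"])
    return T[:3,3],v@T[:3,:3].T
def onz(name,px,z,s=None):
    o,r=ray(name,px,s); return o+r*((z-o[2])/r[:,2])[:,None]
E
python3 - <<'E'
from h import *
im=cv2.imread("pics/top0.png")
a=cv2.resize(im[130:235,245:360],None,fx=5,fy=5,interpolation=cv2.INTER_CUBIC)
cv2.imwrite("pics/c0.png",a)
g=im.max(2); m=np.zeros_like(g); m[130:235,245:345]=(g[130:235,245:345]<50)*255
n,l,st,c=cv2.connectedComponentsWithStats(m)
for i in range(1,n):
    if st[i,4]>15: print(st[i].tolist(),c[i].round(1),onz("top",[c[i]],205)[0].round(1))
E
```

```text
[291, 130, 54, 6, 130] [315.6 133.8] [ 686.1 -197.8  205. ]
[284, 143, 26, 11, 159] [295.7 147. ] [ 643.2 -137.   205. ]
[319, 145, 12, 16, 88] [324.2 153.2] [ 626.2 -224.2  205. ]
[271, 149, 9, 18, 73] [275.7 158.5] [606.1 -76.4 205. ]
[294, 176, 20, 6, 92] [303.5 178.7] [ 546.3 -161.6  205. ]
[322, 196, 17, 11, 79] [329.9 200.8] [ 481. -242.  205.]
[270, 200, 19, 12, 78] [279.6 205.8] [462.5 -90.6 205. ]
[291, 212, 27, 11, 239] [304.2 217.1] [ 430.3 -165.   205. ]
```

View pics/c0.png

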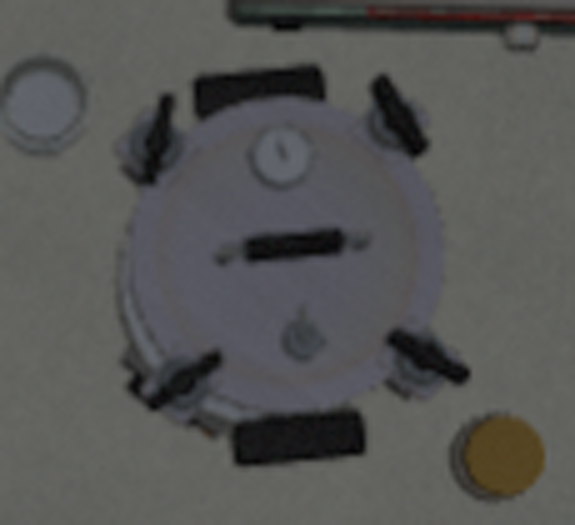

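>>> jog_arm([
  [[3.2,2.4,-0.8],[0,0,0],0.4],
  [[3.2,2.4,-0.8],[0,0,0],0.4],
  [[3.2,2.4,-0.8],[0,0,0],0.4],
  [[3.2,2.4,-0.8],[0,0,0],0.4],
  [[3.2,2.4,-0.8],[0,0,0],0.4],
  [[3.2,2.4,-0.8],[0,0,0],0.4],
  [[3.2,2.4,-0.8],[0,0,0],0.4],
  [[3.2,2.4,-0.8],[0,0,0],0.4],
  [[3.2,2.4,-0.8],[0,0,0],0.4],
  [[3.2,2.4,-0.8],[0,0,0],0.4],
  [[3.2,2.4,-0.8],[0,0,0],0.4],
  [[3.2,2.4,-0.8],[0,0,0],0.4],
])

```text
t: 1.15
position: [467.6, 279.6, 335.8]
ee_rot: [[0.97, -0.244, 0.0], [-0.244, -0.97, 0.0], [-0.0, -0.0, -1.0]]
wrist_force: [1.5, 0.7, -0.3]
width: 34.4
grip_force: 0.0
```

>>> jog_arm([
  [[1.5,3.4,0],[0,0,0],0.4],
  [[1.5,3.4,0],[0,0,0],0.4],
  [[1.5,3.4,0],[0,0,0],0.4],
  [[1.5,3.4,0],[0,0,0],0.4],
  [[1.5,3.4,0],[0,0,0],0.4],
  [[1.5,3.4,0],[0,0,0],0.4],
  [[1.5,3.4,0],[0,0,0],0.4],
  [[1.5,3.4,0],[0,0,0],0.4],
  [[1.5,3.4,0],[0,0,0],0.4],
  [[1.5,3.4,0],[0,0,0],0.4],
  [[1.5,3.4,0],[0,0,0],0.4],
  [[1.5,3.4,0],[0,0,0],0.4],
])

```text
t: 2.15
position: [541.6, -160.0, 335.3]
ee_rot: [[0.97, -0.244, -0.0], [-0.244, -0.97, 0.0], [-0.0, -0.0, -1.0]]
wrist_force: [0.4, 0.9, 0.1]
width: 34.2
grip_force: 0.0
```

```bash
python3 - <<'E'
from h import *
env.get_image("wrist");env.get_image("wrist")
s=env.state(); im=env.get_image("wrist")[:,:,::-1]; cv2.imwrite("pics/w1.png",im)
import json;json.dump({k:np.array(v).tolist() for k,v in s.items()},open("w1.json","w"))
for k in("t","qpos","position","ee_rot","moment","width"): print(k,np.round(s[k],3).tolist())
g=im.max(2); m=((g<60)*255).astype(np.uint8)
n,l,st,c=cv2.connectedComponentsWithStats(m)
for i in range(1,n):
    if st[i,4]>100:
        ct,_=cv2.findContours((l==i).astype(np.uint8),0,1); print(st[i].tolist(),c[i].round(1),cv2.minAreaRect(ct[0]),onz("wrist",[c[i]],205,s)[0].round(1))
E
```

```text
t 2.25
qpos [0.055, 0.132, -0.076, 0.001, -1.365, 1.264]
position [541.729, -162.379, 334.32]
ee_rot [[0.969, -0.249, -0.002], [-0.249, -0.969, -0.001], [-0.002, 0.001, -1.0]]
moment [0.062, 0.016, 0.018]
width 34.403
[266, 0, 72, 25, 521] [301.4  11.8] ((301.89910888671875, 11.669720649719238), (7.650811672210693, 73.95783996582031), 73.0091781616211) [ 684.7 -238.4  205. ]
[0, 37, 40, 85, 1771] [13.3 91.6] ((19.5, 79.0), (39.0, 84.0), 0.0) [688.3  31.9 205. ]
[197, 64, 52, 30, 729] [222.3  79.5] ((221.95001220703125, 80.3499984741211), (22.76839828491211, 47.75039291381836), 71.56504821777344) [ 650.9 -157.7  205. ]
[144, 117, 24, 55, 868] [156.5 142.9] ((157.6160125732422, 143.38800048828125), (54.47061538696289, 19.677398681640625), 79.69515228271484) [612.  -78.4 205. ]
[224, 179, 40, 23, 461] [242.  190.2] ((242.9520721435547, 189.70547485351562), (12.757484436035156, 38.74061965942383), 69.44395446777344) [ 543.9 -147.   205. ]
[321, 210, 44, 23, 463] [343.7 220.5] ((342.26727294921875, 220.04312133789062), (47.00770950317383, 14.312403678894043), 23.198591232299805) [ 483.  -244.8  205. ]
[12, 237, 490, 147, 32299] [256.2 336.8] ((256.5, 310.0), (146.0, 489.0), 90.0) [ 350.2 -112.4  205. ]
[470, 285, 34, 55, 491] [486.5 310.4] ((489.7513122558594, 310.669921875), (62.47442626953125, 17.96402931213379), 67.7509765625) [ 320.9 -395.2  205. ]
```

View pics/w1.png

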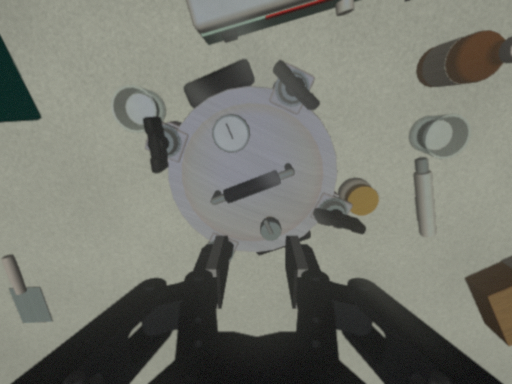

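```bash
cat >> h.py <<'E'
def psi(s): return np.degrees(np.arctan2(s["ee_rot"][1][0],s["ee_rot"][0][0]))
def avg():
    return env.state()
def plan(x,y,z,p):
    "turn (deg about tool z) first, then shift in tool axes (cm)"
    s=env.state(); a=np.radians(p); d=np.array([x,y,z])-s["position"]
    t=-((p-psi(s)+180)%360-180)
    print("t %.2f turn %.1f then shift cm"%(s["t"],t),np.round([d[0]*np.cos(a)+d[1]*np.sin(a),d[0]*np.sin(a)-d[1]*np.cos(a),-d[2]],1)/10,"q6 %.0f"%np.degrees(s["qpos"][5]))
E
python3 - <<'E'
from h import *
import json; s=json.load(open("w1.json"))
for n,e in dict(A=[(276,66),(316,107)],B=[(152,118),(161,171)],C=[(315,212),(364,230)]).items():
    p=onz("wrist",e,210,s); print(n,p.mean(0).round(1),np.degrees(np.arctan2(*(p[1]-p[0])[[1,0]])).round(1),np.linalg.norm(p[1]-p[0]).round())
plan(627.7,-224.2,260,32)
print(env.state()["position"])
# lid circle
im=cv2.imread("pics/w1.png");hsv=cv2.cvtColor(im,cv2.COLOR_BGR2HSV)
m=cv2.inRange(hsv,(100,12,90),(150,90,255)); n,l,st,c=cv2.connectedComponentsWithStats(m); i=1+st[1:,4].argmax(); print(st[i])
ct=max(cv2.findContours((l==i).astype(np.uint8),0,1)[0],key=len)
h=cv2.convexHull(ct).reshape(-1,2); p=onz("wrist",h,172,s)[:,:2]
for _ in range(6):
    A=np.c_[2*p,np.ones(len(p))]; q=np.linalg.lstsq(A,(p**2).sum(1),rcond=None)[0]; r=np.sqrt(q[2]+q[0]**2+q[1]**2); e=np.abs(np.linalg.norm(p-q[:2],axis=1)-r); p=p[e<np.percentile(e,90)+.1]
print(q[:2],r,len(p),e.max())
E
```

```text
A [ 627.5 -221.6  210. ] -146.6 51.0
B [609.9 -79.6 210. ] 168.4 51.0
C [ 485.9 -239.4  210. ] -125.5 58.0
t 2.30 turn -46.4 then shift cm [3.94 9.96 7.44] q6 72
[ 541.49825585 -160.61084064  334.37933951]
[ 208  112   81   77 3810]
[ 574.65805764 -159.56680183] 45.379005386041044 13 2.962823408087047
```

>>> jog_arm([
  [[0,0,1],[0,0,-6.7],0.4],
  [[0,0,1],[0,0,-6.7],0.4],
  [[0,0,1],[0,0,-6.7],0.4],
  [[0,0,1],[0,0,-6.7],0.4],
  [[0,0,1],[0,0,-6.7],0.4],
  [[0,0,1],[0,0,-6.7],0.4],
  [[0,0,1],[0,0,-6.7],0.4],
  [[1.3,3.3,0],[0,0,0],0.4],
  [[1.3,3.3,0],[0,0,0],0.4],
  [[1.3,3.3,0],[0,0,0],0.4],
  [[0,0,0],[0,0,0],0.4],
], newtons=60)

```text
t: 3.22
position: [631.5, -221.8, 262.8]
ee_rot: [[0.841, 0.541, -0.002], [0.541, -0.841, -0.001], [-0.002, -0.001, -1.0]]
wrist_force: [0.9, 0.5, -1.3]
width: 34.1
grip_force: 0.0
```

```bash
cat >> h.py <<'E'
def look(tag):
    S=[]
    for _ in range(3): S.append(env.state()); im=env.get_image("wrist")
    s=dict(S[-1]); s["position"]=np.mean([q["position"] for q in S],0); s["ee_rot"]=np.linalg.svd(np.mean([q["ee_rot"] for q in S],0)); s["ee_rot"]=s["ee_rot"][0]@s["ee_rot"][2]
    im=im[:,:,::-1].copy(); cv2.imwrite(f"pics/{tag}.png",im)
    print("t %.2f"%s["t"],s["position"].round(1),"psi %.1f q6 %.0f M"%(psi(s),np.degrees(s["qpos"][5])),np.round(s["moment"],3))
    return s,im
E
python3 - <<'E'
from h import *
s,im=look("A1")
cv2.imwrite("pics/A1c.png",cv2.resize(im[100:300,150:362],None,fx=2.5,fy=2.5,interpolation=cv2.INTER_CUBIC))
E
```

```text
t 3.32 [ 629.9 -220.8  263.2] psi 32.7 q6 125 M [ 0.038 -0.001 -0.04 ]
```

View pics/A1c.png

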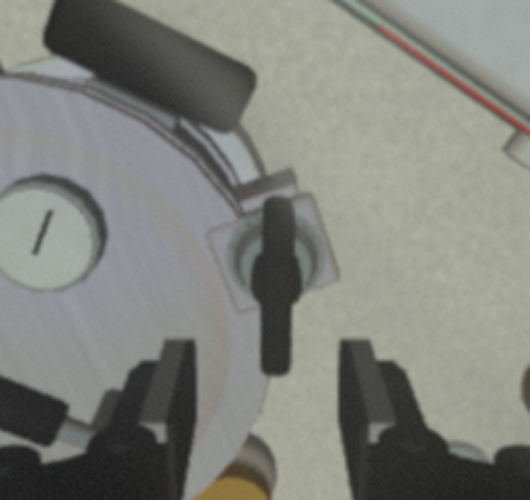

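```bash
cat >> h.py <<'E'
def rel(px,h,s):
    "pixels to tool-frame mm, at world height h"
    p=onz("wrist",px,h,s)-s["position"]; return p@np.array(s["ee_rot"])
E
python3 - <<'E'
from h import *
s=env.state(); print(s["position"])
s["position"]=np.array([629.9,-220.8,263.2])
q=rel([(260.8,179),(260.4,249)],212,s); print(q.round(1),q.mean(0).round(1))
E
```

```text
[ 627.99494362 -219.52974966  264.38748637]
[[ 31.6   2.5  51.2]
 [-25.9   2.4  51.2]] [ 2.9  2.5 51.2]
```

>>> jog_arm([
  [[0.1,0.25,1.7],[0,0,0],0.4],
  [[0,0,1.7],[0,0,0],0.4],
  [[0,0,1.7],[0,0,0],0.4],
  [[0,0,1.5],[0,0,0],0.4],
  [[0,0,0],[0,0,0],0],
  [[0,0,0],[0,0,0],0],
  [[0,0,0],[0,0,0],0],
  [[0,0,0],[0,0,0],0],
  [[0,0,0],[0,0,0],0],
], newtons=70)

```text
t: 4.12
position: [630.3, -221.9, 200.0]
ee_rot: [[0.841, 0.541, 0.001], [0.541, -0.841, -0.0], [0.0, 0.0, -1.0]]
wrist_force: [0.4, -3.6, -5.5]
width: 8.1
grip_force: 72.2
```

```bash
cat >> h.py <<'E'
def rd(n=1):
    S=[]
    for i in range(n):
        S.append(env.state())
        if i<n-1: env.get_image("side")
    f=lambda k:np.mean([np.array(q[k]) for q in S],0)
    print("t %.2f"%S[-1]["t"],f("position").round(1),"psi %.1f q6 %.0f"%(psi(S[-1]),np.degrees(S[-1]["qpos"][5])),"F",f("wrist_force").round(1),"M",f("moment").round(3),"Mz",[round(float(q["moment"][2]),3) for q in S],"w",f("width").round(1),f("grip_force").round(0),"e6 %.3f"%f("effort")[5])
E
python3 -c "
from h import *
rd(4)"
```

```text
t 4.27 [ 630.3 -221.9  200. ] psi 32.8 q6 125 F [ 0.2 -2.9 -4.2] M [-0.845 -0.004 -0.038] Mz [-0.038, -0.038, -0.02, -0.057] w 8.3 72.0 e6 0.048
```

>>> jog_arm([
  [[0,0,0],[0,0,7],0],
  [[0,0,0],[0,0,7],0],
  [[0,0,0],[0,0,7],0],
  [[0,0,0],[0,0,0],0],
])

```text
t: 4.6
position: [630.6, -222.3, 200.0]
ee_rot: [[0.98, 0.198, 0.001], [0.198, -0.98, -0.001], [0.001, 0.001, -1.0]]
wrist_force: [0.6, -5.3, -3.1]
width: 8.6
grip_force: 72.6
```

```bash
python3 -c "
from h import *
rd(4)"
```

```text
t 4.75 [ 630.6 -222.3  200. ] psi 12.0 q6 105 F [ 0.5 -5.  -2.6] M [-1.599 -0.133  0.027] Mz [0.051, 0.048, 0.006, 0.002] w 8.5 73.0 e6 -1.102
```

>>> jog_arm([
  [[0,0,0],[0,0,6],0],
  [[0,0,0],[0,0,6],0],
  [[0,0,0],[0,0,0],0],
])

```text
t: 5.0
position: [630.6, -222.5, 199.9]
ee_rot: [[1.0, -0.007, 0.001], [-0.007, -1.0, -0.001], [0.001, 0.001, -1.0]]
wrist_force: [0.0, -5.3, -2.9]
width: 8.2
grip_force: 72.8
```

```bash
python3 -c "
from h import *
rd(5)"
```

```text
t 5.20 [ 630.6 -222.5  200. ] psi -0.0 q6 93 F [-0.  -5.8 -2.7] M [-2.112 -0.258  0.027] Mz [0.056, 0.048, -0.023, 0.056, -0.004] w 8.2 73.0 e6 -0.636
```

>>> jog_arm([
  [[0,0,0],[0,0,5],0],
  [[0,0,0],[0,0,5],0],
  [[0,0,0],[0,0,0],0],
])

```text
t: 5.45
position: [630.7, -222.7, 200.0]
ee_rot: [[0.984, -0.18, 0.001], [-0.18, -0.984, -0.001], [0.001, 0.001, -1.0]]
wrist_force: [0.9, -6.8, -2.9]
width: 8.4
grip_force: 72.8
```

```bash
python3 -c "
from h import *
rd(5)"
```

```text
t 5.65 [ 630.7 -222.7  200. ] psi -10.0 q6 83 F [ 1.1 -6.8 -2.7] M [-2.471 -0.305  0.042] Mz [0.041, 0.055, 0.054, -0.018, 0.079] w 8.5 73.0 e6 -0.545
```

>>> jog_arm([
  [[0,0,0],[0,0,5],0],
  [[0,0,0],[0,0,5],0],
  [[0,0,0],[0,0,0],0],
])

```text
t: 5.9
position: [630.7, -223.0, 200.0]
ee_rot: [[0.938, -0.348, 0.001], [-0.348, -0.938, -0.002], [0.001, 0.001, -1.0]]
wrist_force: [0.7, -8.0, -2.3]
width: 8.3
grip_force: 72.7
```

```bash
python3 -c "
from h import *
rd(5)"
```

```text
t 6.10 [ 630.7 -222.9  200. ] psi -20.0 q6 73 F [ 0.5 -8.1 -2.7] M [-2.86  -0.373  0.072] Mz [0.111, 0.048, 0.074, 0.051, 0.078] w 8.3 73.0 e6 -0.546
```

>>> jog_arm([
  [[0,0,0],[0,0,5],0],
  [[0,0,0],[0,0,5],0],
  [[0,0,0],[0,0,0],0],
])

```text
t: 6.35
position: [630.6, -223.2, 200.0]
ee_rot: [[0.863, -0.505, 0.001], [-0.505, -0.863, -0.002], [0.002, 0.001, -1.0]]
wrist_force: [-0.4, -9.2, -3.0]
width: 8.2
grip_force: 72.7
```

```bash
python3 -c "
from h import *
rd(7)"
```

```text
t 6.65 [ 630.6 -223.2  200. ] psi -30.0 q6 63 F [ 0.3 -9.  -3.3] M [-3.166 -0.323  0.104] Mz [0.16, 0.108, 0.122, 0.092, 0.079, 0.07, 0.093] w 8.3 73.0 e6 -0.442
```

>>> jog_arm([
  [[0,0,0],[0,0,4],0],
  [[0,0,0],[0,0,4],0],
  [[0,0,0],[0,0,0],0],
])

```text
t: 6.9
position: [630.5, -223.4, 200.1]
ee_rot: [[0.785, -0.62, 0.001], [-0.62, -0.785, -0.002], [0.002, 0.001, -1.0]]
wrist_force: [0.3, -9.4, -3.0]
width: 8.8
grip_force: 72.7
```

```bash
python3 -c "
from h import *
rd(7)"
```

```text
t 7.20 [ 630.5 -223.4  200.1] psi -38.0 q6 55 F [ 0.4 -9.6 -3.1] M [-3.421 -0.267  0.152] Mz [0.164, 0.136, 0.184, 0.186, 0.13, 0.155, 0.109] w 8.4 73.0 e6 -0.418
```

>>> jog_arm([
  [[0,0,0],[0,0,2],0],
  [[0,0,0],[0,0,0],0.4],
  [[0,0,0],[0,0,0],0.4],
  [[0,0,-3],[0,0,0],0.4],
  [[0,0,-3.2],[0,0,0],0.4],
  [[-3.3,1.1,0],[0,0,0],0.4],
])

```text
t: 7.7
position: [604.8, -210.4, 267.7]
ee_rot: [[0.766, -0.643, 0.011], [-0.643, -0.766, -0.004], [0.01, -0.004, -1.0]]
wrist_force: [2.1, -0.1, 2.3]
width: 34.3
grip_force: 0.0
```

```bash
python3 -c "
from h import *
rd(1);plan(463.5,-94.5,262,-55)"
```

```text
t 7.70 [ 604.8 -210.4  267.7] psi -40.0 q6 52 F [ 2.1 -0.1  2.3] M [ 0.038 -0.246 -0.025] Mz [-0.025] w 34.3 0.0 e6 0.698
t 7.70 turn 15.0 then shift cm [-17.6    4.92   0.57] q6 52
```

>>> jog_arm([
  [[0,0,0],[0,0,7],0.4],
  [[0,0,0],[0,0,7],0.4],
  [[-3.5,1,0],[0,0,1],0.4],
  [[-3.5,1,0],[0,0,0],0.4],
  [[-3.5,1,0],[0,0,0],0.4],
  [[-3.5,1,0],[0,0,0],0.4],
  [[-3.5,1,0],[0,0,0],0.4],
  [[0,0,0],[0,0,0],0.4],
])

```text
t: 8.37
position: [452.8, -91.5, 262.4]
ee_rot: [[0.574, -0.819, 0.002], [-0.819, -0.574, 0.003], [-0.001, -0.003, -1.0]]
wrist_force: [-0.4, -0.7, -0.5]
width: 34.0
grip_force: 0.0
```

```bash
cat >> h.py <<'E'
def wing(tag):
    s,im=look(tag); g=im.max(2)[110:256,215:300]; m=((g<62)*255).astype(np.uint8)
    m=cv2.morphologyEx(m,cv2.MORPH_OPEN,np.ones((3,3),np.uint8))
    n,l,st,c=cv2.connectedComponentsWithStats(m)
    for i in range(1,n):
        if st[i,4]<150: continue
        ys,xs=np.nonzero(l==i); xs+=215; ys+=110
        a=[(np.median(xs[ys==y]),y) for y in range(ys.min(),ys.max()+1)]
        f=np.polyfit([y for _,y in a],[x for x,_ in a],1); e=[(np.polyval(f,y),y) for y in (ys.min(),ys.max())]
        q=rel(e,212,s); print(st[i].tolist(),np.round(e,1).tolist(),q.round(1).tolist(),"ang %.1f"%np.degrees(np.arctan2(q[0,1]-q[1,1],q[0,0]-q[1,0])),"x from -x end %.1f y %.1f"%(q[1,0]+27,q[:,1].mean()))
    cv2.imwrite(f"pics/{tag}c.png",cv2.resize(im[100:300,150:362],None,fx=2.5,fy=2.5))
E
python3 -c "
from h import *
wing('D1')"
```

```text
t 8.47 [454.8 -92.2 262.7] psi -55.0 q6 22 M [ 0.043 -0.046 -0.04 ]
[26, 63, 19, 70, 904] [[248.9, 173.0], [251.5, 242.0]] [[35.6, -5.6, 50.7], [-20.0, -4.1, 50.7]] ang -1.6 x from -x end 7.0 y -4.8
```

View pics/D1c.png

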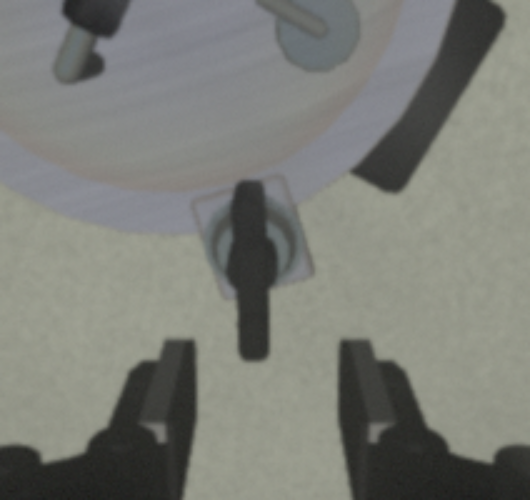

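>>> jog_arm([
  [[0.7,-0.5,1.7],[0,0,-1.6],0.4],
  [[0,0,1.7],[0,0,0],0.4],
  [[0,0,1.7],[0,0,0],0.4],
  [[0,0,1.3],[0,0,0],0.4],
  [[0,0,0],[0,0,0],0],
  [[0,0,0],[0,0,0],0],
  [[0,0,0],[0,0,0],0],
  [[0,0,0],[0,0,0],0],
])

```text
t: 9.18
position: [465.6, -97.1, 197.2]
ee_rot: [[0.593, -0.805, 0.001], [-0.805, -0.593, 0.0], [0.0, -0.001, -1.0]]
wrist_force: [6.1, -1.8, -12.1]
width: 8.6
grip_force: 71.4
```

```bash
python3 -c "
from h import *
rd(3)"
```

```text
t 9.28 [465.6 -97.1 197.2] psi -53.6 q6 24 F [  6.   -2.2 -13. ] M [-0.955 -2.111  0.012] Mz [0.03, 0.025, -0.021] w 8.5 71.0 e6 -0.007
```

>>> jog_arm([
  [[0,0,0],[0,0,7],0],
  [[0,0,0],[0,0,7],0],
  [[0,0,0],[0,0,7],0],
  [[0,0,0],[0,0,0],0],
])

```text
t: 9.62
position: [464.4, -97.6, 197.2]
ee_rot: [[0.259, -0.966, -0.001], [-0.966, -0.259, -0.001], [0.0, 0.001, -1.0]]
wrist_force: [1.7, -3.5, -11.0]
width: 8.4
grip_force: 71.6
```

```bash
python3 -c "
from h import *
rd(5)"
```

```text
t 9.82 [464.5 -97.6 197.2] psi -74.4 q6 4 F [  2.   -4.7 -10.5] M [-1.949 -0.635  0.029] Mz [0.094, 0.002, 0.001, 0.043, 0.005] w 8.5 72.0 e6 -0.850
```

>>> jog_arm([
  [[0,0,0],[0,0,6],0],
  [[0,0,0],[0,0,6],0],
  [[0,0,0],[0,0,6],0],
  [[0,0,0],[0,0,0],0],
])

```text
t: 10.15
position: [463.4, -97.7, 197.2]
ee_rot: [[-0.047, -0.999, -0.003], [-0.999, 0.047, -0.001], [0.001, 0.003, -1.0]]
wrist_force: [-2.9, -4.0, -5.8]
width: 8.5
grip_force: 72.2
```

```bash
python3 -c "
from h import *
rd(6)"
```

```text
t 10.40 [463.4 -97.7 197.1] psi -92.3 q6 -14 F [-3.4 -4.4 -5.7] M [-1.686  1.21   0.024] Mz [0.028, 0.081, -0.032, -0.004, 0.023, 0.046] w 8.5 72.0 e6 -0.571
```

Still free; another 18° is safe.

>>> jog_arm([
  [[0,0,0],[0,0,6],0],
  [[0,0,0],[0,0,6],0],
  [[0,0,0],[0,0,5],0],
  [[0,0,0],[0,0,0],0],
])

```text
t: 10.73
position: [462.4, -97.5, 197.1]
ee_rot: [[-0.336, -0.942, -0.005], [-0.942, 0.336, -0.0], [0.002, 0.004, -1.0]]
wrist_force: [-8.0, -1.6, -1.1]
width: 8.6
grip_force: 73.0
```

```bash
python3 -c "
from h import *
rd(7)"
```

```text
t 11.03 [462.4 -97.5 197.2] psi -109.3 q6 -31 F [-7.6 -2.  -1.4] M [-0.609  2.897  0.125] Mz [0.182, 0.077, 0.108, 0.134, 0.101, 0.17, 0.102] w 8.4 73.0 e6 -0.497
```

>>> jog_arm([
  [[0,0,0],[0,0,5],0],
  [[0,0,0],[0,0,0],0],
  [[0,0,0],[0,0,0],0.4],
  [[0,0,0],[0,0,0],0.4],
  [[0,0,-3.2],[0,0,0],0.4],
  [[0,0,-3.3],[0,0,0],0.4],
  [[0,0,0],[0,0,4],0.4],
  [[0,0,0],[0,0,4],0.4],
  [[0,0,0],[0,0,0],0.4],
])

```text
t: 11.78
position: [466.1, -96.8, 264.0]
ee_rot: [[-0.539, -0.842, 0.004], [-0.842, 0.539, 0.001], [-0.003, -0.003, -1.0]]
wrist_force: [0.6, -0.2, 0.0]
width: 33.6
grip_force: 0.0
```

```bash
python3 -c "
from h import *
rd(3);plan(484,-244,262,-122)"
```

```text
t 11.88 [465.7 -96.9 263.4] psi -122.4 q6 -44 F [ 0.1  0.3 -0.1] M [-0.023  0.002  0.034] Mz [0.001, 0.06, 0.041] w 34.0 0.0 e6 -0.745
t 11.88 turn -0.4 then shift cm [11.48 -9.37  0.09] q6 -44
```

>>> jog_arm([
  [[2.9,-2.3,0],[0,0,0],0.4],
  [[2.9,-2.3,0],[0,0,0],0.4],
  [[2.9,-2.4,0],[0,0,0],0.4],
  [[2.8,-2.4,0],[0,0,0],0.4],
  [[0,0,0],[0,0,0],0.4],
])

```text
t: 12.3
position: [482.5, -249.3, 261.6]
ee_rot: [[-0.539, -0.842, -0.001], [-0.842, 0.539, -0.001], [0.002, 0.0, -1.0]]
wrist_force: [0.4, 0.5, -0.2]
width: 34.6
grip_force: 0.0
```

```bash
python3 -c "
from h import *
wing('C1')"
```

```text
t 12.40 [ 482.1 -247.6  261.5] psi -122.6 q6 -26 M [ 0.049 -0.052 -0.009]
[36, 74, 19, 70, 908] [[257.6, 184.0], [261.7, 253.0]] [[28.0, 1.3, 49.5], [-28.8, 4.6, 49.5]] ang -3.3 x from -x end -1.8 y 2.9
[71, 127, 14, 19, 220] [[290.7, 237.0], [292.2, 255.0]] [[-14.7, 27.0, 49.5], [-30.6, 28.8, 49.5]] ang -6.4 x from -x end -3.6 y 27.9
```

>>> jog_arm([
  [[-0.15,0.3,1.7],[0,0,-3.3],0.4],
  [[0,0,1.7],[0,0,0],0.4],
  [[0,0,1.7],[0,0,0],0.4],
  [[0,0,1.2],[0,0,0],0.4],
  [[0,0,0],[0,0,0],0],
  [[0,0,0],[0,0,0],0],
  [[0,0,0],[0,0,0],0],
  [[0,0,0],[0,0,0],0],
])

```text
t: 13.12
position: [481.3, -241.3, 199.7]
ee_rot: [[-0.489, -0.873, 0.002], [-0.873, 0.489, -0.0], [-0.001, -0.002, -1.0]]
wrist_force: [4.4, -3.2, -10.3]
width: 8.4
grip_force: 72.0
```

```bash
python3 -c "
from h import *
rd(3)"
```

```text
t 13.22 [ 481.3 -241.3  199.7] psi -119.3 q6 -23 F [ 4.4 -2.8 -9.4] M [-0.922 -1.456  0.009] Mz [-0.007, 0.011, 0.022] w 8.4 72.0 e6 -0.007
```

>>> jog_arm([
  [[0,0,0],[0,0,7],0],
  [[0,0,0],[0,0,7],0],
  [[0,0,0],[0,0,7],0],
  [[0,0,0],[0,0,0],0],
])

```text
t: 13.55
position: [481.3, -241.2, 199.7]
ee_rot: [[-0.773, -0.635, 0.002], [-0.635, 0.773, 0.0], [-0.002, -0.001, -1.0]]
wrist_force: [4.1, -0.3, -9.3]
width: 8.5
grip_force: 72.1
```

```bash
python3 -c "
from h import *
rd(6)"
```

```text
t 13.80 [ 481.3 -241.2  199.7] psi -140.0 q6 -44 F [ 5.2 -0.1 -8.4] M [ 0.081 -1.84   0.029] Mz [0.061, 0.017, 0.095, 0.021, 0.003, -0.022] w 8.3 72.0 e6 -0.708
```

>>> jog_arm([
  [[0,0,0],[0,0,6],0],
  [[0,0,0],[0,0,6],0],
  [[0,0,0],[0,0,5],0],
  [[0,0,0],[0,0,0],0],
])

```text
t: 14.13
position: [481.3, -241.2, 199.7]
ee_rot: [[-0.923, -0.385, 0.002], [-0.385, 0.923, 0.0], [-0.002, -0.0, -1.0]]
wrist_force: [6.0, 1.5, -8.1]
width: 8.5
grip_force: 72.2
```

```bash
python3 -c "
from h import *
rd(7)"
```

```text
t 14.43 [ 481.3 -241.2  199.7] psi -157.0 q6 -61 F [ 5.6  1.  -7.9] M [ 0.464 -1.894  0.046] Mz [0.094, 0.027, 0.022, 0.07, 0.021, 0.063, 0.025] w 8.4 72.0 e6 -0.408
```

>>> jog_arm([
  [[0,0,0],[0,0,5],0],
  [[0,0,0],[0,0,5],0],
  [[0,0,0],[0,0,4],0],
  [[0,0,0],[0,0,0],0],
])

```text
t: 14.77
position: [481.3, -241.1, 199.7]
ee_rot: [[-0.988, -0.152, 0.002], [-0.152, 0.988, 0.001], [-0.002, 0.0, -1.0]]
wrist_force: [5.2, 1.3, -7.2]
width: 8.4
grip_force: 72.3
```

```bash
python3 -c "
from h import *
rd(7)"
```

```text
t 15.07 [ 481.3 -241.1  199.7] psi -171.0 q6 -75 F [ 5.3  1.4 -7.5] M [ 0.659 -1.905  0.109] Mz [0.129, 0.117, 0.15, 0.06, 0.109, 0.107, 0.089] w 8.3 72.0 e6 -0.409
```

>>> jog_arm([
  [[0,0,0],[0,0,5],0],
  [[0,0,0],[0,0,4],0],
  [[0,0,0],[0,0,0],0],
  [[0,0,0],[0,0,0],0.4],
  [[0,0,0],[0,0,0],0.4],
  [[0,0,-3.2],[0,0,0],0.4],
  [[0,0,-3.2],[0,0,0],0.4],
])

```text
t: 15.65
position: [478.8, -241.7, 263.3]
ee_rot: [[-1.0, 0.003, -0.004], [0.003, 1.0, 0.0], [0.004, 0.0, -1.0]]
wrist_force: [2.6, -0.7, 0.9]
width: 34.1
grip_force: 0.0
```

>>> jog_arm([
  [[0,0,0],[0,0,-7],0.4],
  [[0,0,0],[0,0,-7],0.4],
  [[0,0,0],[0,0,-7],0.4],
  [[0,0,0],[0,0,-7],0.4],
  [[0,0,0],[0,0,-7],0.4],
  [[0,0,0],[0,0,-7],0.4],
  [[0,0,0],[0,0,-7],0.4],
  [[0,0,0],[0,0,-7],0.4],
  [[0,0,0],[0,0,-7],0.4],
  [[0,0,0],[0,0,-7],0.4],
  [[0,0,0],[0,0,-7],0.4],
  [[0,0,0],[0,0,-7],0.4],
])

```text
t: 16.65
position: [480.0, -242.0, 264.2]
ee_rot: [[-0.102, -0.995, 0.0], [-0.995, 0.102, -0.001], [0.001, -0.0, -1.0]]
wrist_force: [0.4, 0.7, -0.6]
width: 34.2
grip_force: 0.0
```

>>> jog_arm([
  [[0,0,0],[0,0,-7],0.4],
  [[0,0,0],[0,0,-7],0.4],
  [[0,0,0],[0,0,-7],0.4],
  [[0,0,0],[0,0,-7],0.4],
  [[0,0,0],[0,0,-7],0.4],
  [[0,0,0],[0,0,-7],0.4],
  [[0,0,0],[0,0,-7],0.4],
  [[0,0,0],[0,0,-7],0.4],
  [[0,0,0],[0,0,-7],0.4],
  [[0,0,0],[0,0,-7],0.4],
  [[0,0,0],[0,0,-7],0.4],
  [[0,0,0],[0,0,-7],0.4],
])

```text
t: 17.65
position: [480.0, -241.9, 264.2]
ee_rot: [[0.979, -0.205, 0.0], [-0.205, -0.979, -0.001], [0.0, 0.001, -1.0]]
wrist_force: [0.0, -0.1, -1.0]
width: 34.0
grip_force: 0.0
```

```bash
python3 -c "
from h import *
rd(3);plan(611,-78,262,-12)"
```

```text
t 17.75 [ 480.1 -241.9  264.2] psi -12.1 q6 84 F [-0.1  0.2 -0.2] M [-0.019 -0.005  0.005] Mz [0.013, 0.006, -0.002] w 34.1 0.0 e6 -0.669
t 17.75 turn -0.1 then shift cm [  9.4  -18.75   0.21] q6 84
```

>>> jog_arm([
  [[1.6,-3.1,0],[0,0,0],0.4],
  [[1.6,-3.1,0],[0,0,0],0.4],
  [[1.6,-3.1,0],[0,0,0],0.4],
  [[1.6,-3.1,0],[0,0,0],0.4],
  [[1.6,-3.1,0],[0,0,0],0.4],
  [[1.4,-3.2,0.2],[0,0,0],0.4],
  [[0,0,0],[0,0,0],0.4],
])

```text
t: 18.33
position: [614.8, -75.2, 260.6]
ee_rot: [[0.977, -0.214, -0.0], [-0.214, -0.977, -0.0], [-0.0, 0.0, -1.0]]
wrist_force: [-0.6, -0.4, -0.1]
width: 34.5
grip_force: 0.0
```

```bash
python3 -c "
from h import *
wing('B1')"
```

```text
t 18.43 [613.6 -76.7 260.8] psi -12.4 q6 67 M [-0.051  0.045 -0.019]
[55, 19, 30, 27, 455] [[273.9, 129.0], [287.1, 155.0]] [[66.7, 11.3, 48.7], [49.1, 20.9, 48.8]] ang -28.5 x from -x end 76.1 y 16.1
[30, 72, 19, 70, 910] [[253.4, 182.0], [254.2, 251.0]] [[29.6, -2.7, 48.8], [-26.7, -2.3, 48.8]] ang -0.4 x from -x end 0.3 y -2.5
```

>>> jog_arm([
  [[0,-0.25,1.7],[0,0,-0.4],0.4],
  [[0,0,1.7],[0,0,0],0.4],
  [[0,0,1.7],[0,0,0],0.4],
  [[0,0,1.1],[0,0,0],0.4],
  [[0,0,0],[0,0,0],0],
  [[0,0,0],[0,0,0],0],
  [[0,0,0],[0,0,0],0],
  [[0,0,0],[0,0,0],0],
])

```text
t: 19.15
position: [612.4, -76.3, 199.7]
ee_rot: [[0.978, -0.208, -0.0], [-0.208, -0.978, 0.001], [-0.0, -0.001, -1.0]]
wrist_force: [-0.7, 3.8, -4.3]
width: 8.7
grip_force: 70.7
```

```bash
python3 -c "
from h import *
rd(3)"
```

```text
t 19.25 [612.4 -76.3 199.7] psi -12.0 q6 67 F [-1.4  4.4 -3.6] M [ 1.447  0.552 -0.02 ] Mz [-0.028, -0.029, -0.002] w 8.7 71.0 e6 -0.013
```

>>> jog_arm([
  [[0,0,0],[0,0,7],0],
  [[0,0,0],[0,0,7],0],
  [[0,0,0],[0,0,7],0],
  [[0,0,0],[0,0,0],0],
])

```text
t: 19.58
position: [612.1, -76.8, 199.6]
ee_rot: [[0.836, -0.549, -0.001], [-0.549, -0.836, -0.0], [-0.001, 0.001, -1.0]]
wrist_force: [-3.4, 3.4, -2.0]
width: 8.2
grip_force: 71.0
```

```bash
python3 -c "
from h import *
rd(6)"
```

```text
t 19.83 [612.2 -76.8 199.6] psi -32.7 q6 46 F [-3.9  3.6 -0.7] M [ 1.095  1.546 -0.01 ] Mz [-0.013, 0.028, -0.046, -0.028, -0.002, -0.0] w 8.4 71.0 e6 -0.711
```

>>> jog_arm([
  [[0,0,0],[0,0,6],0],
  [[0,0,0],[0,0,6],0],
  [[0,0,0],[0,0,5],0],
  [[0,0,0],[0,0,0],0],
])

```text
t: 20.17
position: [611.9, -77.0, 199.6]
ee_rot: [[0.642, -0.766, -0.001], [-0.766, -0.642, -0.0], [-0.001, 0.001, -1.0]]
wrist_force: [-5.4, 2.8, -0.0]
width: 8.5
grip_force: 71.4
```

```bash
python3 -c "
from h import *
rd(7)"
```

```text
t 20.47 [611.9 -77.  199.6] psi -49.7 q6 29 F [-5.4  2.8  0.1] M [0.85  2.031 0.04 ] Mz [0.038, 0.06, 0.034, 0.115, 0.006, 0.029, -0.005] w 8.4 71.0 e6 -0.412
```

>>> jog_arm([
  [[0,0,0],[0,0,6],0],
  [[0,0,0],[0,0,6],0],
  [[0,0,0],[0,0,0],0],
  [[0,0,0],[0,0,0],0],
])

```text
t: 20.8
position: [611.6, -77.1, 199.6]
ee_rot: [[0.473, -0.881, -0.002], [-0.881, -0.473, -0.0], [-0.0, 0.002, -1.0]]
wrist_force: [-6.4, 1.5, 0.9]
width: 8.3
grip_force: 71.5
```

```bash
python3 -c "
from h import *
rd(7)"
```

```text
t 21.10 [611.6 -77.1 199.6] psi -61.7 q6 17 F [-6.2  2.3  0.7] M [0.796 2.366 0.051] Mz [0.097, 0.072, 0.032, 0.026, -0.005, 0.112, 0.022] w 8.4 71.0 e6 -0.116
```

>>> jog_arm([
  [[0,0,0],[0,0,5],0],
  [[0,0,0],[0,0,5],0],
  [[0,0,0],[0,0,0],0],
  [[0,0,0],[0,0,0],0],
])

```text
t: 21.43
position: [611.4, -77.1, 199.6]
ee_rot: [[0.313, -0.95, -0.002], [-0.95, -0.313, -0.001], [-0.0, 0.002, -1.0]]
wrist_force: [-6.5, 0.9, 1.2]
width: 8.5
grip_force: 71.6
```

```bash
python3 -c "
from h import *
rd(8)"
```

```text
t 21.78 [611.4 -77.2 199.6] psi -71.7 q6 7 F [-6.8  2.   1.7] M [0.781 2.684 0.121] Mz [0.101, 0.131, 0.185, 0.154, 0.086, 0.118, 0.112, 0.08] w 8.4 72.0 e6 -0.163
```

>>> jog_arm([
  [[0,0,0],[0,0,6],0],
  [[0,0,0],[0,0,0],0],
  [[0,0,0],[0,0,0],0],
])

```text
t: 22.03
position: [611.3, -77.2, 199.7]
ee_rot: [[0.212, -0.977, -0.002], [-0.977, -0.212, -0.001], [0.0, 0.002, -1.0]]
wrist_force: [-7.2, 2.1, 2.4]
width: 8.3
grip_force: 71.7
```

```bash
python3 -c "
from h import *
rd(12)"
```

```text
t 22.58 [611.3 -77.2 199.7] psi -77.7 q6 1 F [-7.3  2.4  2.2] M [0.833 2.896 0.15 ] Mz [0.099, 0.183, 0.127, 0.237, 0.156, 0.129, 0.155, 0.152, 0.15, 0.155, 0.118, 0.135] w 8.4 72.0 e6 -0.185
```

>>> jog_arm([
  [[0,0,0],[0,0,0],0.4],
  [[0,0,0],[0,0,0],0.4],
  [[0,0,-3],[0,0,0],0.4],
  [[0,0,-3],[0,0,0],0.4],
  [[0,0,0],[0,0,-7],0.4],
  [[0,0,0],[0,0,-7],0.4],
  [[0,0,0],[0,0,-7],0.4],
  [[0,0,0],[0,0,-7],0.4],
  [[0,0,0],[0,0,-7],0.4],
  [[0,0,0],[0,0,-6],0.4],
])

```text
t: 23.42
position: [613.6, -77.1, 260.2]
ee_rot: [[0.804, -0.594, 0.003], [-0.594, -0.804, -0.001], [0.002, -0.001, -1.0]]
wrist_force: [-0.2, 0.6, -0.2]
width: 34.0
grip_force: 0.0
```

```bash
python3 -c "
from h import *
rd(3);plan(629,-224,260,-37)"
```

```text
t 23.52 [613.6 -77.1 260.2] psi -36.7 q6 42 F [-0.1  0.4 -0.7] M [-0.022  0.016 -0.003] Mz [0.057, -0.007, -0.06] w 34.0 0.0 e6 -0.395
t 23.52 turn 0.3 then shift cm [1.008e+01 1.080e+01 1.000e-02] q6 42
```

>>> jog_arm([
  [[2.5,2.7,0],[0,0,0],0.4],
  [[2.5,2.7,0],[0,0,0],0.4],
  [[2.5,2.7,0],[0,0,0],0.4],
  [[2.5,2.7,0],[0,0,0],0.4],
  [[0,0,0],[0,0,0],0.4],
])

```text
t: 23.93
position: [628.0, -228.8, 259.1]
ee_rot: [[0.795, -0.606, 0.0], [-0.606, -0.795, -0.002], [0.001, 0.001, -1.0]]
wrist_force: [-0.7, 0.2, -0.1]
width: 34.7
grip_force: 0.0
```

```bash
python3 -c "
from h import *
wing('A2')"
```

```text
t 24.03 [ 627.9 -226.9  259.1] psi -37.3 q6 56 M [ 0.069 -0.014  0.041]
[29, 70, 20, 72, 946] [[253.1, 180.0], [253.2, 251.0]] [[31.4, -2.7, 47.1], [-25.8, -2.9, 47.1]] ang 0.2 x from -x end 1.2 y -2.8
[0, 127, 13, 19, 223] [[221.9, 237.0], [221.1, 255.0]] [[-13.7, -26.8, 47.1], [-29.3, -28.1, 47.0]] ang 4.7 x from -x end -2.3 y -27.4
```

>>> jog_arm([
  [[0.1,-0.27,1.7],[0,0,0],0.4],
  [[0,0,1.7],[0,0,0],0.4],
  [[0,0,1.7],[0,0,0],0.4],
  [[0,0,0.9],[0,0,0],0.4],
  [[0,0,0],[0,0,0],0],
  [[0,0,0],[0,0,0],0],
  [[0,0,0],[0,0,0],0],
  [[0,0,0],[0,0,0],0],
  [[0,0,0],[0,0,4],0],
  [[0,0,0],[0,0,0],0],
  [[0,0,0],[0,0,0],0],
])

```text
t: 25.0
position: [629.0, -222.2, 199.6]
ee_rot: [[0.755, -0.656, -0.002], [-0.656, -0.755, -0.001], [-0.001, 0.002, -1.0]]
wrist_force: [-2.8, -3.7, -5.2]
width: 8.6
grip_force: 70.4
```

```bash
python3 -c "
from h import *
rd(10)"
```

```text
t 25.45 [ 629.  -222.2  199.6] psi -41.0 q6 52 F [-2.8 -4.3 -5.5] M [-1.544  0.962  0.134] Mz [0.156, 0.154, 0.13, 0.111, 0.124, 0.109, 0.132, 0.081, 0.193, 0.15] w 8.4 70.0 e6 -0.161
```

>>> jog_arm([
  [[0,0,0],[0,0,3],0],
  [[0,0,0],[0,0,0],0],
  [[0,0,0],[0,0,0],0.4],
  [[0,0,0],[0,0,0],0.4],
  [[0,0,-3],[0,0,0],0.4],
  [[0,0,-3],[0,0,0],0.4],
])

```text
t: 25.95
position: [629.7, -221.2, 259.5]
ee_rot: [[0.72, -0.694, -0.002], [-0.694, -0.72, 0.0], [-0.002, 0.001, -1.0]]
wrist_force: [0.6, 0.0, -0.2]
width: 34.6
grip_force: 0.0
```

>>> jog_arm([
  [[0,0,0],[0,0,6.7],0.4],
  [[0,0,0],[0,0,6.7],0.4],
  [[0,0,0],[0,0,6.7],0.4],
  [[0,0,0],[0,0,6.7],0.4],
  [[0,0,0],[0,0,6.7],0.4],
  [[0,0,0],[0,0,6.7],0.4],
  [[0,0,0],[0,0,6.7],0.4],
  [[0,0,0],[0,0,6.7],0.4],
  [[0,0,0],[0,0,6.7],0.4],
  [[0,0,0],[0,0,6.7],0.4],
])

```text
t: 26.78
position: [630.9, -221.3, 260.8]
ee_rot: [[-0.362, -0.932, 0.003], [-0.932, 0.362, -0.0], [-0.001, -0.002, -1.0]]
wrist_force: [1.2, 0.1, 0.5]
width: 34.4
grip_force: 0.0
```

```bash
python3 -c "
from h import *
rd(3);plan(465,-97.5,260,-111)"
```

```text
t 26.88 [ 630.8 -221.3  260.8] psi -111.0 q6 -18 F [0.4 0.2 0.3] M [0.015 0.028 0.017] Mz [0.028, 0.023, -0.001] w 34.2 0.0 e6 0.620
t 26.88 turn -0.0 then shift cm [-5.62 19.91  0.07] q6 -18
```

>>> jog_arm([
  [[-0.9,3.3,0],[0,0,0],0.4],
  [[-0.9,3.3,0],[0,0,0],0.4],
  [[-0.9,3.3,0],[0,0,0],0.4],
  [[-0.9,3.3,0],[0,0,0],0.4],
  [[-1,3.3,0],[0,0,0],0.4],
  [[-1,3.3,0],[0,0,0],0.4],
  [[0,0,0],[0,0,0],0.4],
])

```text
t: 27.47
position: [461.6, -96.4, 260.8]
ee_rot: [[-0.352, -0.936, 0.003], [-0.936, 0.352, 0.002], [-0.003, -0.002, -1.0]]
wrist_force: [-0.9, -0.1, -0.3]
width: 34.3
grip_force: 0.0
```

```bash
python3 -c "
from h import *
wing('D2')"
```

```text
t 27.57 [463.5 -97.1 261. ] psi -110.6 q6 -33 M [-0.053 -0.091 -0.012]
[30, 0, 38, 38, 734] [[253.8, 110.0], [273.3, 147.0]] [[78.9, -1.4, 48.8], [54.6, 12.0, 48.8]] ang -28.9 x from -x end 81.6 y 5.3
[36, 73, 19, 70, 860] [[260.3, 183.0], [260.1, 252.0]] [[28.8, 3.2, 48.9], [-27.7, 3.2, 49.0]] ang -0.1 x from -x end -0.7 y 3.2
```

>>> jog_arm([
  [[0,0.3,1.7],[0,0,0],0.4],
  [[0,0,1.7],[0,0,0],0.4],
  [[0,0,1.7],[0,0,0],0.4],
  [[0,0,1.0],[0,0,0],0.4],
  [[0,0,0],[0,0,0],0],
  [[0,0,0],[0,0,0],0],
  [[0,0,0],[0,0,0],0],
  [[0,0,0],[0,0,0],0],
  [[0,0,0],[0,0,4],0],
  [[0,0,0],[0,0,0],0],
  [[0,0,0],[0,0,0],0],
])

```text
t: 28.53
position: [462.1, -97.6, 198.5]
ee_rot: [[-0.42, -0.907, -0.0], [-0.907, 0.42, -0.0], [0.0, 0.0, -1.0]]
wrist_force: [-1.7, -1.7, -3.9]
width: 8.6
grip_force: 70.2
```

```bash
python3 -c "
from h import *
rd(10)"
```

```text
t 28.98 [462.1 -97.6 198.4] psi -114.9 q6 -37 F [-3.3 -1.6 -1.9] M [-0.594  1.179  0.156] Mz [0.132, 0.157, 0.105, 0.162, 0.14, 0.131, 0.222, 0.163, 0.23, 0.115] w 8.5 70.0 e6 -0.169
```

>>> jog_arm([
  [[0,0,0],[0,0,6],0],
  [[0,0,0],[0,0,6],0],
  [[0,0,0],[0,0,6],0],
  [[0,0,0],[0,0,6],0],
  [[0,0,0],[0,0,6],0],
  [[0,0,0],[0,0,0],0],
  [[0,0,0],[0,0,0],0],
])

```text
t: 29.57
position: [460.7, -96.6, 198.5]
ee_rot: [[-0.819, -0.574, -0.003], [-0.574, 0.819, 0.001], [0.001, 0.003, -1.0]]
wrist_force: [-12.3, 7.2, 8.3]
width: 8.6
grip_force: 72.2
```

```bash
python3 -c "
from h import *
rd(7)"
```

```text
t 29.87 [460.7 -96.6 198.5] psi -144.9 q6 -67 F [-12.5   7.    8.5] M [2.551 4.591 0.329] Mz [0.322, 0.321, 0.289, 0.34, 0.323, 0.358, 0.348] w 8.4 72.0 e6 -0.410
```

>>> jog_arm([
  [[0,0,0],[0,0,7],0],
  [[0,0,0],[0,0,7],0],
  [[0,0,0],[0,0,0],0],
  [[0,0,0],[0,0,0],0],
])

```text
t: 30.2
position: [460.3, -95.9, 198.5]
ee_rot: [[-0.933, -0.359, -0.003], [-0.359, 0.933, 0.003], [0.002, 0.004, -1.0]]
wrist_force: [-15.7, 10.6, 12.4]
width: 8.4
grip_force: 72.8
```

```bash
python3 -c "
from h import *
rd(5)"
```

```text
t 30.40 [460.3 -95.9 198.5] psi -158.9 q6 -81 F [-15.5  12.   12.5] M [4.463 5.81  0.429] Mz [0.451, 0.379, 0.43, 0.456, 0.428] w 8.4 73.0 e6 -0.548
```

>>> jog_arm([
  [[0,0,0],[0,0,0],0.4],
  [[0,0,0],[0,0,0],0.4],
  [[0,0,-3],[0,0,0],0.4],
  [[0,0,-3.1],[0,0,0],0.4],
  [[0,0,0],[0,0,-7],0.4],
  [[0,0,0],[0,0,-7],0.4],
  [[0,0,0],[0,0,-7],0.4],
  [[0,0,0],[0,0,-7],0.4],
  [[0,0,0],[0,0,-7],0.4],
  [[0,0,0],[0,0,-7],0.4],
  [[0,0,0],[0,0,-7],0.4],
])

```text
t: 31.32
position: [463.8, -97.3, 260.1]
ee_rot: [[-0.335, -0.942, 0.003], [-0.942, 0.335, 0.0], [-0.001, -0.003, -1.0]]
wrist_force: [-0.6, -0.5, -0.5]
width: 34.0
grip_force: 0.0
```

>>> jog_arm([
  [[0,0,0],[0,0,-7],0.4],
  [[0,0,0],[0,0,-7],0.4],
  [[0,0,0],[0,0,-7],0.4],
  [[0,0,0],[0,0,-7],0.4],
  [[0,0,0],[0,0,-7],0.4],
  [[0,0,0],[0,0,-7],0.4],
  [[0,0,0],[0,0,-7],0.4],
  [[0,0,0],[0,0,-7],0.4],
  [[0,0,0],[0,0,-7],0.4],
  [[0,0,0],[0,0,-6],0.4],
])

```text
t: 32.15
position: [463.8, -97.4, 260.0]
ee_rot: [[0.76, -0.65, 0.003], [-0.65, -0.76, 0.0], [0.002, -0.002, -1.0]]
wrist_force: [0.3, 0.2, -0.4]
width: 34.3
grip_force: 0.0
```

```bash
python3 -c "
from h import *
rd(3);plan(629,-224,260,-41)"
```

```text
t 32.25 [463.7 -97.3 260. ] psi -40.8 q6 37 F [-0.1  0.3 -0.4] M [-0.002  0.003 -0.014] Mz [-0.035, 0.021, -0.028] w 34.2 0.0 e6 -0.383
t 32.25 turn 0.2 then shift cm [20.79 -1.29 -0.  ] q6 37
```

>>> jog_arm([
  [[3.4,-0.2,0],[0,0,0],0.4],
  [[3.5,-0.2,0],[0,0,0],0.4],
  [[3.5,-0.2,0],[0,0,0],0.4],
  [[3.5,-0.2,0],[0,0,0],0.4],
  [[3.5,-0.2,0],[0,0,0],0.4],
  [[3.4,-0.2,0],[0,0,0],0.4],
  [[0,0,0],[0,0,0],0.4],
])

```text
t: 32.83
position: [631.4, -228.1, 257.0]
ee_rot: [[0.751, -0.66, -0.001], [-0.66, -0.751, -0.001], [0.0, 0.002, -1.0]]
wrist_force: [-1.9, 0.0, -0.1]
width: 34.3
grip_force: 0.0
```

```bash
python3 -c "
from h import *
wing('A3')"
```

```text
t 32.93 [ 629.8 -226.8  257.3] psi -41.3 q6 52 M [0.048 0.022 0.006]
[29, 72, 20, 71, 952] [[252.9, 182.0], [253.2, 252.0]] [[30.4, -2.8, 45.3], [-25.7, -2.8, 45.3]] ang -0.0 x from -x end 1.3 y -2.8
[0, 127, 13, 19, 229] [[222.1, 237.0], [220.7, 255.0]] [[-12.8, -26.4, 45.3], [-28.3, -28.1, 45.3]] ang 6.4 x from -x end -1.3 y -27.2
[71, 127, 12, 19, 161] [[288.9, 237.0], [290.9, 255.0]] [[-12.9, 24.3, 45.3], [-28.4, 26.4, 45.4]] ang -7.7 x from -x end -1.4 y 25.3
```

>>> jog_arm([
  [[0.1,-0.28,1.6],[0,0,0],0.4],
  [[0,0,1.6],[0,0,0],0.4],
  [[0,0,1.6],[0,0,0],0.4],
  [[0,0,1.0],[0,0,0],0.4],
  [[0,0,0],[0,0,0],0],
  [[0,0,0],[0,0,0],0],
  [[0,0,0],[0,0,0],0],
  [[0,0,0],[0,0,0],0],
  [[0,0,0],[0,0,5],0],
  [[0,0,0],[0,0,5],0],
  [[0,0,0],[0,0,0],0],
  [[0,0,0],[0,0,0],0],
])

```text
t: 33.98
position: [629.7, -223.2, 202.2]
ee_rot: [[0.632, -0.775, 0.0], [-0.775, -0.632, -0.0], [0.0, -0.0, -1.0]]
wrist_force: [-4.9, 1.2, 3.6]
width: 8.6
grip_force: 71.7
```

```bash
python3 -c "
from h import *
rd(5)"
```

```text
t 34.18 [ 629.7 -223.2  202.2] psi -50.8 q6 42 F [-5.2  1.5  4.1] M [0.549 1.929 0.204] Mz [0.198, 0.166, 0.208, 0.241, 0.205] w 8.2 72.0 e6 -0.319
```

>>> jog_arm([
  [[0,0,0],[0,0,6],0],
  [[0,0,0],[0,0,6],0],
  [[0,0,0],[0,0,6],0],
  [[0,0,0],[0,0,0],0],
  [[0,0,0],[0,0,0],0],
])

```text
t: 34.6
position: [629.6, -223.4, 202.3]
ee_rot: [[0.362, -0.932, -0.0], [-0.932, -0.362, -0.0], [0.0, 0.0, -1.0]]
wrist_force: [-5.9, 1.4, 5.4]
width: 8.4
grip_force: 72.1
```

```bash
python3 -c "
from h import *
rd(6)"
```

```text
t 34.85 [ 629.6 -223.3  202.3] psi -68.8 q6 24 F [-5.8  1.3  5.1] M [0.466 2.092 0.313] Mz [0.288, 0.342, 0.328, 0.357, 0.289, 0.277] w 8.2 72.0 e6 -0.394
```

>>> jog_arm([
  [[0,0,0],[0,0,6],0],
  [[0,0,0],[0,0,6],0],
  [[0,0,0],[0,0,5],0],
  [[0,0,0],[0,0,0],0],
  [[0,0,0],[0,0,0],0],
])

```text
t: 35.27
position: [629.5, -223.4, 202.4]
ee_rot: [[0.073, -0.997, -0.0], [-0.997, -0.073, -0.001], [0.0, 0.0, -1.0]]
wrist_force: [-6.9, 1.6, 5.5]
width: 8.3
grip_force: 72.2
```

```bash
python3 -c "
from h import *
rd(6)"
```

```text
t 35.52 [ 629.5 -223.4  202.4] psi -85.8 q6 7 F [-5.9  1.1  5.5] M [0.389 2.28  0.409] Mz [0.409, 0.431, 0.416, 0.38, 0.387, 0.431] w 8.1 72.0 e6 -0.482
```

>>> jog_arm([
  [[0,0,0],[0,0,0],0.4],
  [[0,0,0],[0,0,0],0.4],
  [[0,0,-3],[0,0,0],0.4],
  [[0,0,-3],[0,0,0],0.4],
  [[0,0,0],[0,0,-7],0.4],
  [[0,0,0],[0,0,-7],0.4],
  [[0,0,0],[0,0,-7],0.4],
  [[0,0,0],[0,0,-7],0.4],
])

```text
t: 36.18
position: [630.9, -223.2, 261.8]
ee_rot: [[0.537, -0.844, 0.002], [-0.844, -0.537, -0.0], [0.001, -0.002, -1.0]]
wrist_force: [-0.4, 0.2, 0.4]
width: 33.8
grip_force: 0.0
```

>>> jog_arm([
  [[0,0,0],[0,0,-7],0.4],
  [[0,0,0],[0,0,-7],0.4],
  [[0,0,0],[0,0,-7],0.4],
  [[0,0,0],[0,0,-7],0.4],
  [[0,0,0],[0,0,-7],0.4],
  [[0,0,0],[0,0,-7],0.4],
  [[0,0,0],[0,0,-7],0.4],
  [[0,0,0],[0,0,-7],0.4],
  [[0,0,0],[0,0,-5],0.4],
])

```text
t: 36.93
position: [630.8, -223.2, 261.6]
ee_rot: [[0.998, 0.061, 0.002], [0.061, -0.998, -0.0], [0.002, 0.0, -1.0]]
wrist_force: [0.3, -0.8, -0.7]
width: 33.7
grip_force: 0.0
```

```bash
python3 -c "
from h import *
rd(3);plan(481,-241.5,260,3)"
```

```text
t 37.03 [ 630.8 -223.2  261.6] psi 3.2 q6 96 F [-0.1 -0.2 -0.3] M [-0.017 -0.003 -0.004] Mz [-0.054, 0.046, -0.004] w 34.0 0.0 e6 -0.132
t 37.03 turn 0.2 then shift cm [-15.05   1.05   0.15] q6 96
```

>>> jog_arm([
  [[-3.8,0.25,0],[0,0,0],0.4],
  [[-3.8,0.25,0],[0,0,0],0.4],
  [[-3.8,0.25,0],[0,0,0],0.4],
  [[-3.6,0.25,0],[0,0,0],0.4],
  [[0,0,0],[0,0,0],0.4],
])

```text
t: 37.45
position: [475.8, -241.5, 262.3]
ee_rot: [[0.999, 0.049, 0.001], [0.049, -0.999, 0.001], [0.001, -0.001, -1.0]]
wrist_force: [-0.3, 0.0, -0.7]
width: 34.0
grip_force: 0.0
```

```bash
python3 -c "
from h import *
wing('C2')"
```

```text
t 37.55 [ 478.2 -241.5  262.5] psi 2.8 q6 99 M [-0.065 -0.05   0.005]
[32, 68, 19, 69, 847] [[255.3, 178.0], [256.8, 246.0]] [[32.2, -1.5, 50.6], [-23.1, -0.4, 50.5]] ang -1.2 x from -x end 3.9 y -0.9
[0, 105, 16, 16, 193] [[227.9, 215.0], [220.0, 230.0]] [[3.3, -22.3, 50.5], [-9.2, -28.8, 50.5]] ang 27.6 x from -x end 17.8 y -25.6
```

>>> jog_arm([
  [[0.35,-0.1,1.7],[0,0,-1.2],0.4],
  [[0,0,1.7],[0,0,0],0.4],
  [[0,0,1.7],[0,0,0],0.4],
  [[0,0,1.1],[0,0,0],0.4],
  [[0,0,0],[0,0,0],0],
  [[0,0,0],[0,0,0],0],
  [[0,0,0],[0,0,0],0],
  [[0,0,0],[0,0,0],0],
  [[0,0,0],[0,0,5],0],
  [[0,0,0],[0,0,5],0],
  [[0,0,0],[0,0,0],0],
  [[0,0,0],[0,0,0],0],
])

```text
t: 38.6
position: [484.7, -241.0, 199.3]
ee_rot: [[0.995, -0.101, 0.0], [-0.101, -0.995, -0.001], [0.0, 0.001, -1.0]]
wrist_force: [2.9, -8.0, -12.2]
width: 8.3
grip_force: 71.1
```

```bash
python3 -c "
from h import *
rd(5)"
```

```text
t 38.80 [ 484.7 -241.   199.3] psi -5.8 q6 90 F [  3.1  -8.3 -12. ] M [-2.995 -1.061  0.182] Mz [0.21, 0.184, 0.168, 0.175, 0.174] w 8.4 71.0 e6 -0.251
```

>>> jog_arm([
  [[0,0,0],[0,0,6],0],
  [[0,0,0],[0,0,6],0],
  [[0,0,0],[0,0,6],0],
  [[0,0,0],[0,0,0],0],
  [[0,0,0],[0,0,0],0],
])

```text
t: 39.22
position: [484.6, -241.8, 199.4]
ee_rot: [[0.915, -0.403, 0.0], [-0.403, -0.915, -0.002], [0.001, 0.002, -1.0]]
wrist_force: [2.7, -12.0, -13.0]
width: 8.5
grip_force: 71.0
```

```bash
python3 -c "
from h import *
rd(6)"
```

```text
t 39.47 [ 484.6 -241.7  199.4] psi -23.8 q6 72 F [  2.6 -12.4 -12.8] M [-4.564 -1.     0.26 ] Mz [0.252, 0.292, 0.262, 0.246, 0.237, 0.272] w 8.4 71.0 e6 -0.352
```

>>> jog_arm([
  [[0,0,0],[0,0,6],0],
  [[0,0,0],[0,0,6],0],
  [[0,0,0],[0,0,6],0],
  [[0,0,0],[0,0,5],0],
  [[0,0,0],[0,0,0],0],
  [[0,0,0],[0,0,0],0],
])

```text
t: 39.97
position: [484.0, -242.6, 199.5]
ee_rot: [[0.685, -0.729, -0.001], [-0.729, -0.685, -0.004], [0.002, 0.003, -1.0]]
wrist_force: [0.3, -18.2, -13.1]
width: 8.3
grip_force: 71.2
```

```bash
python3 -c "
from h import *
rd(6)"
```

```text
Traceback (most recent call last):
  File "h.py", line 35, in rd
    if i<n-1: env.get_image("side")
              ~~~~~~~~~~~~~^^^^^^^^
ValueError: 200 camera calls are used up
```

```bash
sed -i 's/if i<n-1: env.get_image("side")/pass/' h.py; python3 -c "
from h import *
rd(3)"
```

```text
t 40.17 [ 484.1 -242.6  199.5] psi -46.7 q6 49 F [  0.5 -17.1 -13.3] M [-6.244 -0.499  0.44 ] Mz [0.44, 0.44, 0.44] w 8.2 71.0 e6 -0.406
```

>>> jog_arm([
  [[0,0,0],[0,0,0],0],
])

```text
t: 40.25
position: [484.1, -242.6, 199.5]
ee_rot: [[0.685, -0.728, -0.001], [-0.728, -0.685, -0.004], [0.002, 0.003, -1.0]]
wrist_force: [0.4, -16.9, -13.3]
width: 8.3
grip_force: 71.2
```

```bash
python3 -c "
from h import *
rd(1)"
```

```text
t 40.25 [ 484.1 -242.6  199.5] psi -46.7 q6 49 F [  0.4 -16.9 -13.3] M [-6.246 -0.485  0.449] Mz [0.449] w 8.3 71.0 e6 -0.405
```

>>> jog_arm([
  [[0,0,0],[0,0,0],0],
])

```text
t: 40.33
position: [484.0, -242.6, 199.5]
ee_rot: [[0.685, -0.728, -0.001], [-0.728, -0.685, -0.004], [0.002, 0.003, -1.0]]
wrist_force: [1.4, -17.0, -13.3]
width: 8.6
grip_force: 71.2
```

```bash
python3 -c "
from h import *
rd(1)"
```

```text
t 40.33 [ 484.  -242.6  199.5] psi -46.7 q6 49 F [  1.4 -17.  -13.3] M [-6.236 -0.449  0.415] Mz [0.415] w 8.6 71.0 e6 -0.405
```

>>> jog_arm([
  [[0,0,0],[0,0,0],0],
])

```text
t: 40.42
position: [484.0, -242.6, 199.5]
ee_rot: [[0.685, -0.728, -0.001], [-0.728, -0.685, -0.004], [0.002, 0.003, -1.0]]
wrist_force: [0.5, -17.1, -13.1]
width: 8.3
grip_force: 71.2
```

```bash
python3 -c "
from h import *
rd(1)"
```

```text
t 40.42 [ 484.  -242.6  199.5] psi -46.7 q6 49 F [  0.5 -17.1 -13.1] M [-6.253 -0.454  0.42 ] Mz [0.42] w 8.3 71.0 e6 -0.405
```

>>> jog_arm([
  [[0,0,0],[0,0,0],0.4],
  [[0,0,0],[0,0,0],0.4],
  [[0,0,-3],[0,0,0],0.4],
  [[0,0,-3.1],[0,0,0],0.4],
  [[0,0,0],[0,0,7],0.4],
  [[0,0,0],[0,0,7],0.4],
  [[0,0,0],[0,0,7],0.4],
  [[0,0,0],[0,0,7],0.4],
  [[0,0,0],[0,0,0],0.4],
  [[0,0,0],[0,0,0],0.4],
  [[0,0,0],[0,0,0],0.4],
])

```text
t: 41.33
position: [484.5, -239.9, 260.9]
ee_rot: [[0.267, -0.964, 0.001], [-0.964, -0.267, -0.0], [0.0, -0.001, -1.0]]
wrist_force: [-0.1, 0.3, 0.2]
width: 34.3
grip_force: 0.0
```

```bash
python3 -c "
from h import *
rd(1);plan(612,-77,260,-75)"
```

```text
t 41.33 [ 484.5 -239.9  260.9] psi -74.5 q6 21 F [-0.1  0.3  0.2] M [ 0.    -0.013 -0.026] Mz [-0.026] w 34.3 0.0 e6 -0.072
t 41.33 turn 0.5 then shift cm [-12.44 -16.54   0.09] q6 21
```

>>> jog_arm([
  [[-2.1,-2.8,0],[0,0,0],0.4],
  [[-2.1,-2.8,0],[0,0,0],0.4],
  [[-2.1,-2.8,0],[0,0,0],0.4],
  [[-2.1,-2.7,0],[0,0,0],0.4],
  [[-2,-2.7,0],[0,0,0],0.4],
  [[-2,-2.7,0],[0,0,0],0.4],
  [[0,0,0],[0,0,0],0.4],
  [[0,0,0],[0,0,0],0.4],
  [[0,0,0],[0,0,0],0.4],
])

```text
t: 42.08
position: [610.6, -76.7, 260.1]
ee_rot: [[0.266, -0.964, -0.001], [-0.964, -0.266, -0.0], [-0.0, 0.001, -1.0]]
wrist_force: [-0.8, -0.4, 0.3]
width: 33.8
grip_force: 0.0
```

```bash
python3 -c "
from h import *
rd(1);plan(612,-77,199,-75)"
```

```text
t 42.08 [610.6 -76.7 260.1] psi -74.6 q6 4 F [-0.8 -0.4  0.3] M [-0.081  0.013 -0.006] Mz [-0.006] w 33.8 0.0 e6 0.006
t 42.08 turn 0.4 then shift cm [ 0.06 -0.13  6.11] q6 4
```

>>> jog_arm([
  [[0.05,-0.05,1.7],[0,0,0],0.4],
  [[0,0,1.7],[0,0,0],0.4],
  [[0,0,1.7],[0,0,0],0.4],
  [[0,0,1.0],[0,0,0],0.4],
  [[0,0,0],[0,0,0],0],
  [[0,0,0],[0,0,0],0],
  [[0,0,0],[0,0,0],0],
  [[0,0,0],[0,0,0],0],
  [[0,0,0],[0,0,5],0],
  [[0,0,0],[0,0,5],0],
  [[0,0,0],[0,0,0],0],
  [[0,0,0],[0,0,0],0],
])

```text
t: 43.08
position: [611.1, -77.9, 199.9]
ee_rot: [[0.094, -0.996, -0.0], [-0.996, -0.094, -0.001], [0.001, 0.0, -1.0]]
wrist_force: [-1.7, -3.2, -1.5]
width: 8.7
grip_force: 72.2
```

```bash
python3 -c "
from h import *
rd(1)"
```

```text
t 43.08 [611.1 -77.9 199.9] psi -84.6 q6 -6 F [-1.7 -3.2 -1.5] M [-1.522  0.597  0.157] Mz [0.157] w 8.7 72.0 e6 -0.647
```

>>> jog_arm([
  [[0,0,0],[0,0,0],0],
])

```text
t: 43.17
position: [611.1, -77.8, 199.9]
ee_rot: [[0.095, -0.996, -0.0], [-0.996, -0.095, -0.001], [0.001, 0.0, -1.0]]
wrist_force: [-1.8, -4.2, -0.1]
width: 8.5
grip_force: 72.4
```

```bash
python3 -c "
from h import *
rd(1)"
```

```text
t 43.17 [611.1 -77.8 199.9] psi -84.6 q6 -6 F [-1.8 -4.2 -0.1] M [-1.703  0.754  0.189] Mz [0.189] w 8.5 72.0 e6 -0.194
```

>>> jog_arm([
  [[0,0,0],[0,0,6],0],
  [[0,0,0],[0,0,6],0],
  [[0,0,0],[0,0,6],0],
  [[0,0,0],[0,0,0],0],
  [[0,0,0],[0,0,0],0],
  [[0,0,0],[0,0,0],0],
])

```text
t: 43.67
position: [610.5, -77.8, 200.0]
ee_rot: [[-0.218, -0.976, -0.001], [-0.976, 0.218, -0.001], [0.001, 0.001, -1.0]]
wrist_force: [-5.5, -4.4, 2.5]
width: 8.3
grip_force: 72.9
```

```bash
python3 -c "
from h import *
rd(1)"
```

```text
t 43.67 [610.5 -77.8 200. ] psi -102.6 q6 -24 F [-5.5 -4.4  2.5] M [-1.37   1.761  0.285] Mz [0.285] w 8.3 73.0 e6 -0.294
```

>>> jog_arm([
  [[0,0,0],[0,0,0],0],
])

```text
t: 43.75
position: [610.5, -77.8, 200.0]
ee_rot: [[-0.218, -0.976, -0.001], [-0.976, 0.218, -0.001], [0.001, 0.001, -1.0]]
wrist_force: [-4.1, -4.5, 2.8]
width: 8.3
grip_force: 72.9
```

```bash
python3 -c "
from h import *
rd(1)"
```

```text
t 43.75 [610.5 -77.8 200. ] psi -102.6 q6 -24 F [-4.1 -4.5  2.8] M [-1.392  1.732  0.251] Mz [0.251] w 8.3 73.0 e6 -0.262
```

>>> jog_arm([
  [[0,0,0],[0,0,0],0],
])

```text
t: 43.83
position: [610.5, -77.8, 199.9]
ee_rot: [[-0.218, -0.976, -0.001], [-0.976, 0.218, -0.001], [0.001, 0.001, -1.0]]
wrist_force: [-4.7, -3.6, 1.9]
width: 8.4
grip_force: 72.9
```

```bash
python3 -c "
from h import *
rd(1)"
```

```text
t 43.83 [610.5 -77.8 199.9] psi -102.6 q6 -24 F [-4.7 -3.6  1.9] M [-1.353  1.742  0.252] Mz [0.252] w 8.4 73.0 e6 -0.260
```

>>> jog_arm([
  [[0,0,0],[0,0,6],0],
  [[0,0,0],[0,0,6],0],
  [[0,0,0],[0,0,6],0],
  [[0,0,0],[0,0,5],0],
  [[0,0,0],[0,0,0],0],
  [[0,0,0],[0,0,0],0],
  [[0,0,0],[0,0,0],0],
])

```text
t: 44.42
position: [609.8, -77.4, 200.1]
ee_rot: [[-0.582, -0.813, -0.002], [-0.813, 0.582, -0.0], [0.002, 0.002, -1.0]]
wrist_force: [-6.9, -0.8, 4.9]
width: 8.6
grip_force: 73.4
```

```bash
python3 -c "
from h import *
rd(1)"
```

```text
t 44.42 [609.8 -77.4 200.1] psi -125.6 q6 -47 F [-6.9 -0.8  4.9] M [-0.559  2.947  0.363] Mz [0.363] w 8.6 73.0 e6 -0.429
```

>>> jog_arm([
  [[0,0,0],[0,0,0],0],
])

```text
t: 44.5
position: [609.8, -77.4, 200.0]
ee_rot: [[-0.582, -0.813, -0.002], [-0.813, 0.582, -0.0], [0.002, 0.002, -1.0]]
wrist_force: [-7.8, -1.6, 4.6]
width: 8.3
grip_force: 73.4
```

```bash
python3 -c "
from h import *
rd(1)"
```

```text
t 44.50 [609.8 -77.4 200. ] psi -125.6 q6 -47 F [-7.8 -1.6  4.6] M [-0.425  2.957  0.362] Mz [0.362] w 8.3 73.0 e6 -0.402
```

>>> jog_arm([
  [[0,0,0],[0,0,0],0],
])

```text
t: 44.58
position: [609.8, -77.4, 200.0]
ee_rot: [[-0.582, -0.813, -0.002], [-0.813, 0.582, -0.0], [0.002, 0.002, -1.0]]
wrist_force: [-7.9, -2.3, 4.2]
width: 8.3
grip_force: 73.4
```

```bash
python3 -c "
from h import *
rd(1)"
```

```text
t 44.58 [609.8 -77.4 200. ] psi -125.6 q6 -47 F [-7.9 -2.3  4.2] M [-0.488  2.936  0.376] Mz [0.376] w 8.3 73.0 e6 -0.400
```

>>> jog_arm([
  [[0,0,0],[0,0,6],0],
  [[0,0,0],[0,0,0],0],
  [[0,0,0],[0,0,0],0.4],
  [[0,0,0],[0,0,0],0.4],
  [[0,0,-3],[0,0,0],0.4],
  [[0,0,-3],[0,0,0],0.4],
  [[0,0,-3],[0,0,0],0.4],
  [[0,0,0],[0,0,0],0.4],
])

```text
t: 45.25
position: [614.7, -77.3, 296.8]
ee_rot: [[-0.664, -0.748, 0.012], [-0.748, 0.664, -0.0], [-0.008, -0.009, -1.0]]
wrist_force: [0.7, 0.3, 1.6]
width: 34.2
grip_force: 0.0
```

```bash
python3 -c "
from h import *
rd(1);plan(465,-97,290,-156.5)"
```

```text
t 45.25 [614.7 -77.3 296.8] psi -131.6 q6 -53 F [0.7 0.3 1.6] M [-0.017 -0.163  0.027] Mz [0.027] w 34.2 0.0 e6 0.008
t 45.25 turn 24.9 then shift cm [14.51  4.17  0.68] q6 -53
```

```bash
python3 -c "
from rig import env
print(env.job_done())"
```

```text
the job is handed in; nothing more can be done
None
```

I handed the job in at about 45 s of the 72 s limit, with all four knobs tightened crosswise in two rounds: first to about 0.15 N m, then to about 0.40–0.43 N m each. I did not re-measure the first tightened pair after tightening the other two knobs, and the hand-in gave no verdict.

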